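Sort the shakers, mill and jar into their trays

ROBOT

A 6-joint arm with a two-finger parallel gripper is mounted at the origin on the work surface. World frame = base frame: x ahead of the robot, y to its left, z up, the work surface at z = 0. Lengths are in m, angles in degrees, forces in N, time in s.
With the tool pointing down it reaches from about 0.35 to 0.975 m from the base axis. Payload 7.1 kg.
Tool frame: the origin (TCP) lies at the very end of the fingers, on their centre line; the grasp point (between the pads) lies manip.grip_point_offset behind it (manip.grip_point_offset is the distance from the TCP to the grasp point, in m); z points along the fingers, y is the line along which they close (so a half turn about z gives the same grasp; the last joint's range is limited). The gripper opens to 88 mm and grips with 3 to 60 N. Pads are 20 mm wide; open, the fingers measure 115 mm over their backs; the gripper's body (75 mm by 178 mm) begins 61 mm behind the grasp point.
Start: joints at [-69.557, 24.242, 93.386, -0, 62.372, -1.089], TCP at [0.229, -0.581, 0.223] pointing down, gripper open.
Joint ranges: [-172.04, 172.04], [-51.8, 120.97], [4.93, 147.93], [-75.15, 255.16], [6.16, 154.13], [-145.62, 145.62]. Speed limits (degrees/s): [136.94, 136.94, 172.46, 180, 180, 180].

INTERFACE

Orientations are given as a 3x3 rotation matrix whose columns are the frame's x, y, z axes.
In Python, from cell import manip gives the robot as it stands. The module is installed in compiled form; this text tells all that it offers.
- The arm moves only by the tool jog_arm, never from a script. Its argument "motion" is a list of rows, each a list of 5 numbers: the shift along the tool's x, y, z in m, then the turn about the tool's z in degrees, then the finger opening in m, from 0 to 0.0878. In form: [[tx, ty, tz, roll, claw], ...]. A call has 1 to 8 rows; each row shifts and turns the commanded pose from where the row before left it, along the tool's axes as they then stand; what a row does not reach is not made up. A row lasts 1/8 s, in which the tool goes at most 62.5 mm and 10.7 degrees, less where a joint would pass 70% of its speed; a pose out of reach is approached as far as the arm can. A call with a gripper value outside its range is refused whole. The fingers move at their own pace and stop on an object; the grip force is fixed at half the most. Time passes only in rows, so rows that do not move let the fingers close. It gives the time, the measured TCP pose, the force, the opening and the grip force at its end, in the units of the state.
- manip.sense(): the state, without advancing time (a new reading comes with each control period).
- manip.capture(name): name is "scene" or "top" or "wrist"; returns a dict with "image" (420x560x3 uint8, red, green, blue), "K" (3x3 intrinsics, pixels), "cam_to_world" (4x4, takes a point from camera to world coordinates). Camera axes: x right, y down, z forward; pixel columns grow to the right and rows downward; lengths in m; the calibration is good to about 2 mm. A picture is of the moment at which its call begins. There is no depth.
- manip.close_job(): hands the job in; it is judged then, once.
The state is a dict: "time": time; "q": joint angles; "qd": joint speeds; "joint_efforts": joint torques, N m; "tcp_pos": TCP position; "tool_rot": TCP orientation; "wrist_force": force on the tool from outside, world axes, zero at the start; "torque": the same for the moment, N m; "finger_gap": finger opening in m; "finger_force": force on a finger pad.
Only numpy, scipy, OpenCV 4.12 (cv2) and the standard library are available. Lean on these libraries where they do the work, as an engineer would, in place of code of your own. Each camera call takes 0.05 s, during which the arm holds its last target. There are 200 camera calls.

TASK

Tidy the salt and pepper station by sorting what stands about on the shelf: one pewter shaker in each bay of the oblong two-bay tray, the wooden mill in the round tray and the amber jar in the square tray. Set each one down upright and flat on the floor of its tray, without dropping it or tipping it over, and leave the steel tin, the napkin holder and the flat grey box where they are.

Things in the scene. Friction and masses are not known exactly. Their poses are not given: they have to be found in the camera images.
- shaker_a: Dented grey pewter shaker with a domed top pierced by five small holes, one of two alike: 80 mm high, foot 42 mm in diameter and 10 mm high, straight body 37 mm in diameter from 18 to 62 mm up, dome above; about 0.13 kg. It stands upright at the start. Origin: centre of its underside, z axis up its height; it is round, so its yaw means nothing.
- shaker_b: Dented grey pewter shaker with a domed top pierced by five small holes, one of two alike: 80 mm high, foot 42 mm in diameter and 10 mm high, straight body 37 mm in diameter from 18 to 62 mm up, dome above; about 0.13 kg. It stands upright at the start. Origin: centre of its underside, z axis up its height; it is round, so its yaw means nothing.
- mill: Small chestnut-brown wooden mill with a waist and a small brass knob: 100 mm high, base 50 mm in diameter, waist 34 mm between 40 and 52 mm up, straight round head 44 mm in diameter from 62 to 86 mm up, brass knob 12 mm in diameter on top; about 0.17 kg. It stands upright at the start. Origin: centre of its underside, z axis up its height; its yaw means nothing.
- jar: Amber glass jar with a dark steel lid, a plain upright cylinder: 56 mm in diameter and 78 mm high (glass to 58 mm up, then the lid, which is fast and of the same diameter); about 0.28 kg. It stands upright at the start. Origin: centre of its underside, z axis up its height; its yaw means nothing.
- shaker_tray: White oblong tray with two equal square bays side by side, one for each shaker: outside 72 mm along its x and 139 mm along its y, 22 mm high, walls, middle divider and floor 5 mm thick. Each bay is 62 x 62 mm inside; the bay centres lie at y = +33.5 mm and y = -33.5 mm in the tray's frame (x = 0), the bay floor 5 mm above the shelf. Fixed to the shelf, its place and yaw vary. Origin: centre of its underside, on the shelf surface; z up.
- mill_tray: White round tray for the mill: outside 82 mm in diameter, 22 mm high, rim and floor 5 mm thick, so 72 mm in diameter inside, the floor 5 mm above the shelf. Fixed to the shelf, its place and yaw vary. Origin: centre of its underside, on the shelf surface; z up.
- jar_tray: White square tray with a single bay for the jar: outside 88 x 88 mm, 22 mm high, walls and floor 5 mm thick, so 78 x 78 mm inside, the floor 5 mm above the shelf. Fixed to the shelf, its place and yaw vary. Origin: centre of its underside, on the shelf surface; z up.
- tin: Bystander: squat round closed steel tin, 96 mm in diameter, 62 mm high, loose. Origin: centre of its underside.
- napkin_holder: Bystander: napkin holder, a dark wooden foot 50 x 110 mm (x, y) with a stack of white paper napkins between two dark steel plates, 92 mm high, loose. Origin: centre of its underside.
- pad_box: Bystander: closed flat grey box, 64 x 124 mm (x, y), 40 mm high, loose. Origin: centre of its underside.
Not all that is in view belongs to the job. What is shaped like the shaker_b but pink or red is not meant. Leave any green look-alike of the jar_tray alone.

How it is judged:
By the outcome, as a careful person would: the job done as asked, in the order asked, and still so for the second after the job is handed in, with the robot touching nothing.
It also fails if it takes over 112 s, if anything falls off the work surface, if the arm or the gripper's body presses on something with over 40 N, if the wrist force passes 120 N, or if a joint passes its speed limit or range.

## Working session

There is one attempt and no reset: what is moved stays moved. The work goes in short steps, Python scripts to look and compute and a tool call to move; the robot and the scene stay as the last step left them, time stands still between calls to the robot, and variables do not carry over. Pictures are saved under pics/ and viewed, at most 14 in all, crops included, and the job is handed in when it is done.

Besides the shell and the picture viewer there is one more tool, called after "Emit:" as name(argument=value, ...) on one line, values as JSON. jog_arm: Moves the arm, as the interface text tells. Its arguments: {"type":"object","properties":{"motion":{"type":"array","items":{"type":"array","items":{"type":"number"}}}},"required":["motion"]}

```bash
mkdir -p pics; cat > h.py <<'E'
import numpy as np, cv2
from cell import manip
def cap(n,f):
    d=manip.capture(n); cv2.imwrite('pics/'+f,d['image'][:,:,::-1]); np.savez('pics/'+f[:-4]+'.npz',**d); return d
def ray(d,u,v,z):
    K,T=d['K'],d['cam_to_world']; r=T[:3,:3]@np.linalg.solve(K,[u,v,1.]); o=T[:3,3]
    return o+r*(z-o[2])/r[2]
def proj(d,p):
    T=np.linalg.inv(d['cam_to_world']); c=d['K']@(T[:3,:3]@np.asarray(p)+T[:3,3]); return c[:2]/c[2]
E
python3 - <<'E'
from h import *
for n in("scene","top"):
    d=cap(n,n+'1.png'); print(n,d['K'].round(1).tolist(),d['cam_to_world'].round(3).tolist())
s=manip.sense(); print(s['time'],s['tcp_pos'],s['tool_rot'],manip.grip_point_offset,s['finger_gap'])
E
```

```text
scene [[494.6, 0.0, 279.7], [0.0, 494.6, 209.3], [0.0, 0.0, 1.0]] [[0.205, 0.508, -0.837, 1.456], [0.979, -0.102, 0.178, -0.209], [0.005, -0.855, -0.518, 0.6], [0.0, 0.0, 0.0, 1.0]]
top [[465.3, 0.0, 280.0], [0.0, 465.3, 208.0], [0.0, 0.0, 1.0]] [[-0.021, -0.988, 0.15, 0.352], [-1.0, 0.021, -0.003, 0.02], [-0.0, -0.15, -0.989, 1.307], [0.0, 0.0, 0.0, 1.0]]
0.1 [ 0.22924511 -0.58092418  0.22201183] [[ 9.30217185e-01  3.67009228e-01 -4.64264818e-04]
 [ 3.67009519e-01 -9.30216301e-01  1.28306063e-03]
 [ 3.90283904e-05 -1.36391466e-03 -9.99999069e-01]] 0.0187 0.08744108745104788
```

View pics/scene1.png

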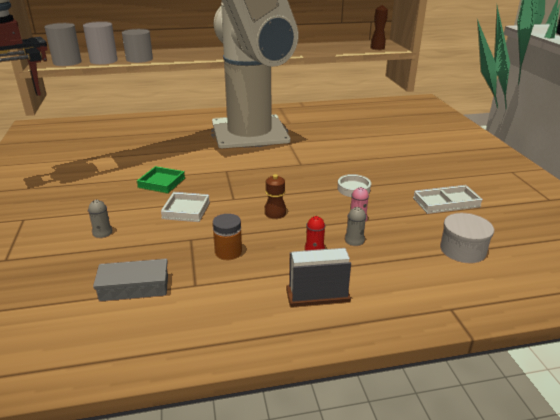

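View pics/top1.png

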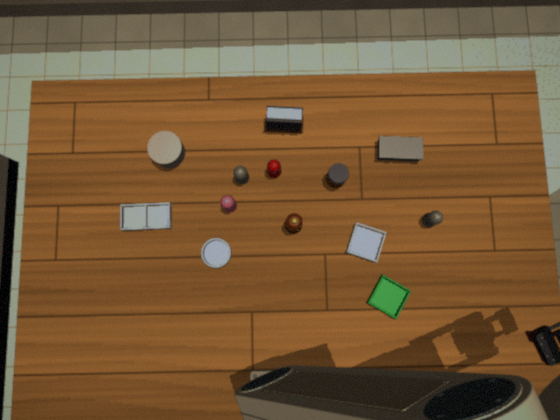

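Candidates for the pewter shakers in the scene view: grey (100,218) and grey (356,225) fit the description. Pink (360,200) and red (315,235) are decoys, and the grey shelf cups at (62,45) are background. For the square tray, white (186,206) is right and green (161,180) is a decoy. The mill is at (275,197), with a look-alike on the back shelf at (380,28). The jar is at (228,237). In the top view the shakers are at (432,217) and (241,174), the mill at (293,223) and the jar at (338,175). The trays there are oblong (146,216), round (216,253) and square (366,243).

```bash
python3 - <<'E'
from h import *
t=dict(np.load('pics/top1.npz')); s=dict(np.load('pics/scene1.npz'))
def con(d,u,v,r,f):
    hsv=cv2.cvtColor(d['image'],cv2.COLOR_RGB2HSV).astype(int)
    m=f(hsv[...,0],hsv[...,1],hsv[...,2]).astype(np.uint8); w=np.zeros_like(m); w[v-r:v+r,u-r:u+r]=1
    c=max(cv2.findContours(m*w,cv2.RETR_EXTERNAL,cv2.CHAIN_APPROX_NONE)[0],key=cv2.contourArea); return cv2.convexHull(c)[:,0].astype(float)
grey=lambda h,s,v:(s<75)
# trays: rim outline at z=.022
for n,u,v,r in(('oblong',146,216,34),('round',216,253,22),('square',366,243,28)):
    c=con(t,u,v,r,lambda h,s,v:(s<90)&(v>90)); p=np.array([ray(t,a,b,.022)[:2] for a,b in c])
    q=cv2.minAreaRect((p*1000).astype(np.float32)); print(n,np.round(q[0],1),np.round(q[1],1),round(q[2],1))
for n,u,v,r in(('shA',432,217,14),('shB',241,174,12),('jarlid',338,175,15),('tin',165,149,25),('napk',285,119,25),('pad',400,148,28)):
    c=con(t,u,v,r,grey); x,y,w,h=cv2.boundingRect(c.astype(np.int32)); print(n,x,y,w,h,cv2.minEnclosingCircle(c.astype(np.float32)))
for n,u,v,r in(('shA',100,218,22),('shB',356,225,20),('jarlid',228,225,16)):
    c=con(s,u,v,r,grey); print('scene',n,cv2.boundingRect(c.astype(np.int32)))
a=cv2.resize(t['image'][95:275,200:460],None,fx=3,fy=3,interpolation=cv2.INTER_CUBIC)
cv2.imwrite('pics/crop_top.png',a[:,:,::-1][:, :800])
a=cv2.resize(s['image'][150:290,70:470],None,fx=2,fy=2,interpolation=cv2.INTER_CUBIC)
cv2.imwrite('pics/crop_sc.png',a[:,:,::-1])
E
```

```text
oblong [532.5 391.9] [ 74.3 142.6] 1.3
round [426.5 197. ] [80.3 79.6] 88.8
square [ 446.7 -219.1] [90.2 90. ] 70.3
shA 423 212 19 14 ((432.0, 219.0), 9.848958015441895)
shB 234 167 14 16 ((240.61904907226562, 174.15078735351562), 8.014541625976562)
jarlid 328 164 20 20 ((337.862060546875, 173.48275756835938), 10.178348541259766)
tin 148 131 36 37 ((165.5, 149.5), 18.721744537353516)
napk 266 106 37 25 ((283.66290283203125, 117.26628875732422), 20.114290237426758)
pad 378 136 45 25 ((400.0, 148.5238037109375), 23.954181671142578)
scene shA (88, 200, 24, 37)
scene shB (345, 207, 21, 38)
scene jarlid (213, 214, 28, 22)
```

View pics/crop_top.png

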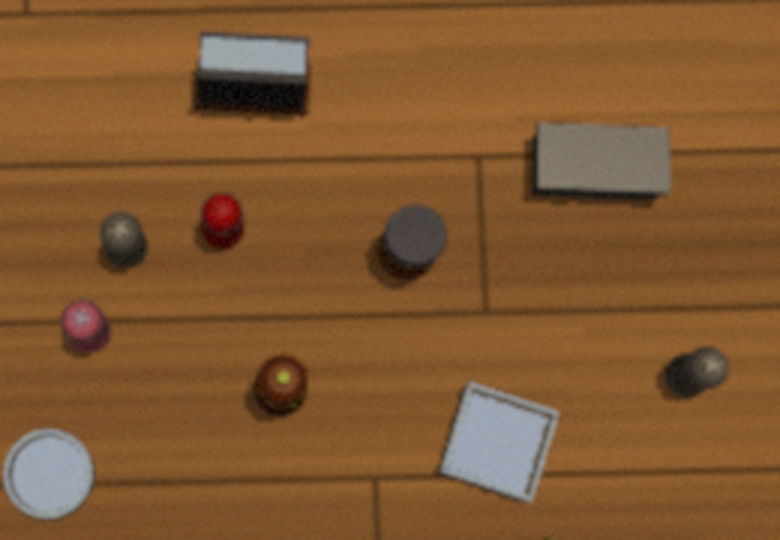

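View pics/crop_sc.png

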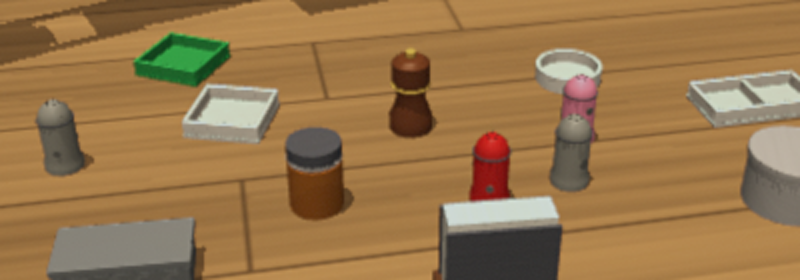

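Both grey shakers are confirmed: in the crops, dome A is at (710,366) and dome B at (123,233), both plain pewter. The red (222,214) and pink (83,320) ones stay. The mill knob is at (284,377) and the jar lid centre at (415,236).

```bash
python3 - <<'E'
from h import *
t=dict(np.load('pics/top1.npz')); s=dict(np.load('pics/scene1.npz'))
for n,u,v,z,r,su,sv in(('A',710,366,.065,.021,63,172),('B',123,233,.065,.021,571,188),('red',222,214,.065,0,0,0),('pink',83,322,.065,0,0,0),('mill',284,377,.098,.025,411,135),('jar',415,236,.078,.028,316,214),('napkintop',253,56,.092,0,0,0),('pad',602,158,.04,0,0,0)):
    p=ray(t,u/3+200-.33,v/3+95-.33,z); print(n,p[:2].round(4),end=' ')
    if r:
        q=ray(s,su/2+70,sv/2+150,0); d=q-s['cam_to_world'][:3,3]; d[2]=0; d/=np.linalg.norm(d); print('scene',(q+d*r)[:2].round(4),end='')
    print()
print('tin',ray(t,165.5,149.5,.055)[:2])
d=t
for (u,v) in((470,383),(559,410),(532,501),(440,473)): print('sq corner',ray(t,u/3+199.7,v/3+94.7,.022)[:2].round(4))
R=manip.sense()['tool_rot']; print(np.degrees(np.arctan2(R[1,0],R[0,0])), manip.sense()['q'])
E
```

```text
A [ 0.5075 -0.4034] scene [ 0.4991 -0.4043]
B [0.6408 0.1222] scene [0.6365 0.1325]
red [0.6566 0.0317] 
pink [0.5594 0.159 ] 
mill [ 0.5015 -0.0199] scene [ 0.4957 -0.0148]
jar [ 0.6294 -0.1418] scene [ 0.6202 -0.1412]
napkintop [7.965e-01 5.000e-04] 
pad [ 0.709  -0.3249] 
tin [0.71234826 0.33106931]
sq corner [ 0.5016 -0.1947]
sq corner [ 0.4748 -0.2758]
sq corner [ 0.3918 -0.2464]
sq corner [ 0.4191 -0.1634]
21.531304404419405 [-6.95569346e+01  2.42796268e+01  9.34230089e+01  8.48279845e-04
  6.23755393e+01 -1.08863434e+00]
```

Emit:
jog_arm(motion=[[0.055, -0.01, 0, 0, 0.0878], [0.055, -0.01, 0, 0, 0.0878], [0.055, -0.01, 0, 0, 0.0878], [0.055, -0.01, 0, 0, 0.0878], [0.055, -0.01, 0, 0, 0.0878], [0.047, -0.013, 0, 0, 0.0878], [0, 0, 0, 0, 0.0878]])

```text
time: 0.98
tcp_pos: [0.508, -0.4022, 0.2221]
tool_rot: [[0.929, 0.371, -0.0], [0.371, -0.929, 0.001], [0.0, -0.001, -1.0]]
wrist_force: [-0.5, -0.4, -0.3]
finger_gap: 0.0878
finger_force: 0.0
```

```bash
cat >> h.py <<'E'
def go(x,y,z,yaw=None):
    s=manip.sense(); R=s['tool_rot']; p=s['tcp_pos']; print('t',s['time'],'tcp',p.round(4),'yaw',np.degrees(np.arctan2(R[1,0],R[0,0])).round(2),'gap',round(float(s['finger_gap']),4))
    print('tool shift',(R.T@(np.array([x,y,z])-p)).round(4), 'roll', None if yaw is None else np.round(np.degrees(np.arctan2(R[1,0],R[0,0]))-yaw,1))
E
python3 - <<'E'
from h import *
d=cap('wrist','w1.png'); print(d['cam_to_world'].round(3).tolist()); go(.505,-.404,.2)
for z in(0,.08): print(proj(d,[.505,-.404,z]))
E
```

```text
[[0.37, -0.902, -0.224, 0.569], [-0.929, -0.359, -0.088, -0.378], [-0.001, 0.24, -0.971, 0.383], [0.0, 0.0, 0.0, 1.0]]
t 1.025 tcp [ 0.5065 -0.4034  0.2221] yaw 21.7 gap 0.0878
tool shift [-0.0017  0.      0.0221] roll None
[278.12979632 191.23692401]
[278.20136198 205.15618064]
```

View pics/w1.png

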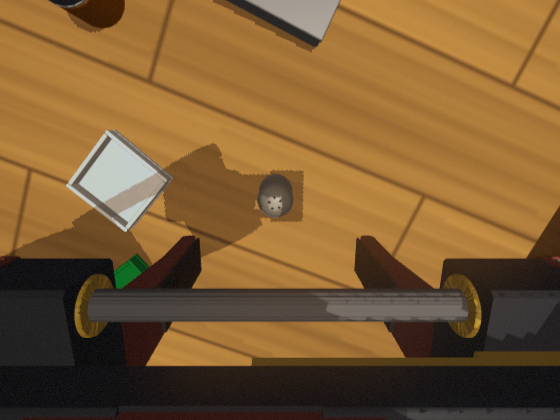

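The wrist view shows shaker A's dome holes at (275,203), against a predicted (278,205). The estimate is good to about 2 mm, so I'm going down.

Emit:
jog_arm(motion=[[-0.001, -0.002, 0.05, 0, 0.0878], [0, 0, 0.05, 0, 0.0878], [0, 0, 0.05, 0, 0.0878], [0, 0, 0.03, 0, 0.0878], [0, 0, 0.014, 0, 0.0878], [0, 0, 0, 0, 0.03], [0, 0, 0, 0, 0.03], [0, 0, 0, 0, 0.03]])

```text
time: 2.02
tcp_pos: [0.5049, -0.4038, 0.0302]
tool_rot: [[0.93, 0.367, 0.002], [0.367, -0.93, -0.002], [0.001, 0.002, -1.0]]
wrist_force: [-0.3, 0.8, 0.1]
finger_gap: 0.0609
finger_force: 0.0
```

Emit:
jog_arm(motion=[[0, 0, 0, 0, 0.03], [0, 0, 0, 0, 0.03], [0, 0, -0.01, 0, 0.03], [0, 0, -0.04, 0, 0.03], [0, 0, -0.05, 0, 0.03], [0, 0, -0.03, 0, 0.03], [0, 0, 0, 0, 0.03]])

```text
time: 2.9
tcp_pos: [0.5055, -0.4042, 0.1617]
tool_rot: [[0.93, 0.367, 0.004], [0.367, -0.93, -0.004], [0.003, 0.005, -1.0]]
wrist_force: [0.2, 0.4, -2.8]
finger_gap: 0.0363
finger_force: 30.0
```

```bash
python3 - <<'E'
from h import *
go(.5325,.4255,.16,90)
E
```

```text
t 2.9 tcp [ 0.5055 -0.4042  0.1617] yaw 21.53 gap 0.0363
tool shift [ 0.3296 -0.7619 -0.0011] roll -68.5
```

Emit:
jog_arm(motion=[[0.015, -0.035, 0, 0, 0.03], [0.02, -0.048, 0, 0, 0.03], [0.02, -0.048, 0, 0, 0.03], [0.02, -0.048, 0, 0, 0.03], [0.02, -0.048, 0, 0, 0.03], [0.02, -0.048, 0, 0, 0.03], [0.02, -0.048, 0, 0, 0.03], [0.02, -0.048, 0, 0, 0.03]])

```text
time: 3.9
tcp_pos: [0.5109, 0.0006, 0.1571]
tool_rot: [[0.93, 0.367, -0.003], [0.367, -0.93, 0.0], [-0.002, -0.001, -1.0]]
wrist_force: [0.3, -0.3, -2.0]
finger_gap: 0.0361
finger_force: 30.0
```

Emit:
jog_arm(motion=[[0.02, -0.048, 0, 0, 0.03], [0.02, -0.048, 0, 0, 0.03], [0.02, -0.048, 0, 0, 0.03], [0.02, -0.048, 0, 0, 0.03], [0.02, -0.048, 0, 0, 0.03], [0.02, -0.048, 0, 0, 0.03], [0.02, -0.048, 0, 0, 0.03], [0.015, -0.035, 0, 0, 0.03]])

```text
time: 4.9
tcp_pos: [0.5189, 0.4025, 0.1564]
tool_rot: [[0.93, 0.368, -0.002], [0.368, -0.93, -0.002], [-0.003, 0.001, -1.0]]
wrist_force: [-0.4, 0.6, -0.8]
finger_gap: 0.0362
finger_force: 30.0
```

Emit:
jog_arm(motion=[[0, 0, 0, 0, 0.03], [0, 0, 0, 0, 0.03]])

```text
time: 5.15
tcp_pos: [0.5192, 0.3998, 0.1569]
tool_rot: [[0.93, 0.367, -0.002], [0.367, -0.93, -0.002], [-0.003, 0.001, -1.0]]
wrist_force: [-0.6, -0.2, -1.4]
finger_gap: 0.0359
finger_force: 30.0
```

```bash
python3 - <<'E'
from h import *
go(.5325,.4255,.16)
d=cap('wrist','w2.png'); print(proj(d,[.5325,.4255,.022]),proj(d,[.5325,.3585,.022]))
E
```

```text
t 5.15 tcp [0.5192 0.3998 0.1569] yaw 21.55 gap 0.0359
tool shift [ 0.0218 -0.019  -0.0031] roll None
[257.87949887 181.0343842 ] [321.00963865 205.5857664 ]
```

View pics/w2.png

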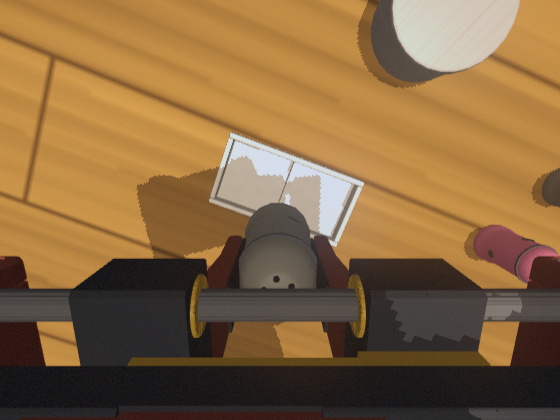

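The wrist view shows the tray corners at (231,134), (363,183) and (210,202), so the left bay centre is near (254,180), within 2 mm of the estimate. I'll shift over it and lower.

Emit:
jog_arm(motion=[[0.011, -0.01, 0, 0, 0.03], [0.011, -0.011, 0, 0, 0.03], [0, 0, 0.03, 0, 0.03], [0, 0, 0.04, 0, 0.03], [0, 0, 0.03, 0, 0.03], [0, 0, 0.015, 0, 0.03], [0, 0, 0.005, 0, 0.03], [0, 0, 0, 0, 0.03]])

```text
time: 6.2
tcp_pos: [0.5335, 0.429, 0.0393]
tool_rot: [[0.93, 0.367, 0.001], [0.367, -0.93, 0.001], [0.001, -0.0, -1.0]]
wrist_force: [-0.8, -0.5, -1.9]
finger_gap: 0.0361
finger_force: 30.0
```

```bash
python3 - <<'E'
from h import *
go(.5325,.4275,.033)
E
```

```text
t 6.2 tcp [0.5335 0.429  0.0393] yaw 21.53 gap 0.0361
tool shift [-0.0015  0.001   0.0063] roll None
```

Emit:
jog_arm(motion=[[-0.001, 0.001, 0.002, 0, 0.03], [0, 0, 0.0015, 0, 0.03], [0, 0, 0.001, 0, 0.03], [0, 0, 0, 0, 0.03], [0, 0, 0, 0, 0.03]])

```text
time: 6.82
tcp_pos: [0.5331, 0.4277, 0.0367]
tool_rot: [[0.93, 0.367, 0.002], [0.367, -0.93, 0.001], [0.002, -0.0, -1.0]]
wrist_force: [-2.9, -2.3, 11.3]
finger_gap: 0.0363
finger_force: 30.0
```

Contact is firm at 11 N. I'll release and retreat.

Emit:
jog_arm(motion=[[0, 0, -0.001, 0, 0.045], [0, 0, 0, 0, 0.06], [0, 0, 0, 0, 0.065], [0, 0, -0.02, 0, 0.065], [0, 0, -0.04, 0, 0.065], [0, 0, -0.05, 0, 0.065], [0, 0, -0.02, 0, 0.065]])

```text
time: 7.7
tcp_pos: [0.5339, 0.4284, 0.1697]
tool_rot: [[0.93, 0.367, 0.005], [0.367, -0.93, 0.004], [0.006, -0.002, -1.0]]
wrist_force: [-0.5, -0.2, -0.4]
finger_gap: 0.0648
finger_force: 0.0
```

```bash
python3 - <<'E'
from h import *
go(.637,.126,.17,128.5)
E
```

```text
t 7.7 tcp [0.5339 0.4284 0.1697] yaw 21.53 gap 0.0648
tool shift [-0.0151  0.3191 -0.0009] roll -107.0
```

Emit:
jog_arm(motion=[[-0.003, 0.053, 0, 0, 0.07], [-0.003, 0.053, 0, 0, 0.07], [-0.003, 0.053, 0, 0, 0.07], [-0.002, 0.053, 0, 0, 0.07], [-0.002, 0.053, 0, 0, 0.07], [-0.002, 0.054, 0, 0, 0.07], [0, 0, -0.01, -10, 0.07], [0, 0, -0.01, -10, 0.07]])

```text
time: 8.7
tcp_pos: [0.6353, 0.1237, 0.185]
tool_rot: [[0.746, 0.666, -0.001], [0.666, -0.746, -0.0], [-0.001, -0.001, -1.0]]
wrist_force: [-0.0, -0.0, -0.6]
finger_gap: 0.0702
finger_force: 0.0
```

Emit:
jog_arm(motion=[[0, 0, -0.01, -10, 0.07], [0, 0, -0.01, -10, 0.07], [0, 0, -0.01, -10, 0.07], [0, 0, 0, -10, 0.07], [0, 0, 0, -10, 0.07], [0, 0, 0, -10, 0.07], [0, 0, 0, -10, 0.07], [0, 0, 0, -10, 0.07]])

```text
time: 9.7
tcp_pos: [0.6351, 0.1249, 0.2149]
tool_rot: [[-0.528, 0.849, -0.001], [0.849, 0.528, -0.0], [0.0, -0.001, -1.0]]
wrist_force: [0.0, 0.9, 0.0]
finger_gap: 0.07
finger_force: 0.0
```

Emit:
jog_arm(motion=[[0, 0, 0, 0, 0.07], [0, 0, 0, 0, 0.07]])

```text
time: 9.95
tcp_pos: [0.6353, 0.1249, 0.2151]
tool_rot: [[-0.52, 0.854, -0.0], [0.854, 0.52, -0.0], [0.0, -0.0, -1.0]]
wrist_force: [0.0, 0.6, 0.0]
finger_gap: 0.07
finger_force: 0.0
```

```bash
python3 - <<'E'
from h import *
go(.637,.126,.17,121.5)
d=cap('wrist','w3.png'); print(proj(d,[.637,.126,.08]),proj(d,[.637,.126,0]))
E
```

```text
t 9.95 tcp [0.6353 0.1249 0.2151] yaw 121.33 gap 0.07
tool shift [0.     0.002  0.0451] roll -0.2
[279.52799299 203.37391871] [279.11761207 189.57086233]
```

View pics/w3.png

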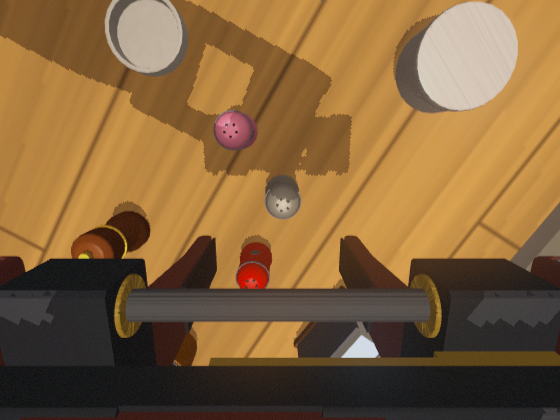

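Shaker B's dome is at (283,204), 3 px from the prediction. The pink one at (235,130) and the red one at (253,275) are clear of the finger line, so I'll go down.

Emit:
jog_arm(motion=[[0, 0.004, 0.04, 0, 0.07], [0, 0, 0.05, 0, 0.07], [0, 0, 0.05, 0, 0.07], [0, 0, 0.03, 0, 0.07], [0, 0, 0.016, 0, 0.07], [0, 0, 0, 0, 0.07], [0, 0, 0, 0, 0.03], [0, 0, 0, 0, 0.03]])

```text
time: 11.0
tcp_pos: [0.64, 0.1273, 0.0308]
tool_rot: [[-0.523, 0.852, 0.003], [0.852, 0.523, 0.0], [-0.001, 0.002, -1.0]]
wrist_force: [-0.3, -0.4, -0.0]
finger_gap: 0.0534
finger_force: 0.0
```

Emit:
jog_arm(motion=[[0, 0, 0, 0, 0.03], [0, 0, 0, 0, 0.03], [0, 0, -0.01, 0, 0.03], [0, 0, -0.04, 0, 0.03], [0, 0, -0.05, 0, 0.03], [0, 0, -0.04, 0, 0.03], [0, 0, 0, 0, 0.03]])

```text
time: 11.88
tcp_pos: [0.6411, 0.1275, 0.1733]
tool_rot: [[-0.523, 0.852, 0.007], [0.852, 0.523, 0.001], [-0.003, 0.006, -1.0]]
wrist_force: [0.6, 0.2, -2.6]
finger_gap: 0.0363
finger_force: 30.0
```

```bash
python3 - <<'E'
from h import *
go(.5325,.3595,.17,91.3)
E
```

```text
t 11.875 tcp [0.6411 0.1275 0.1733] yaw 121.53 gap 0.0363
tool shift [0.2546 0.0288 0.0029] roll 30.2
```

Emit:
jog_arm(motion=[[0.05, 0.006, 0, 0, 0.03], [0.051, 0.006, 0, 0, 0.03], [0.051, 0.006, 0, 0, 0.03], [0.051, 0.006, 0, 0, 0.03], [0.051, 0.005, 0, 0, 0.03], [0, 0, 0, 10, 0.03], [0, 0, 0, 10, 0.03], [0, 0, 0, 10, 0.03]])

```text
time: 12.88
tcp_pos: [0.5296, 0.3583, 0.1673]
tool_rot: [[-0.022, 1.0, -0.003], [1.0, 0.022, -0.002], [-0.002, -0.003, -1.0]]
wrist_force: [0.2, -0.5, -1.3]
finger_gap: 0.0361
finger_force: 30.0
```

Emit:
jog_arm(motion=[[0, 0, 0, 0, 0.03], [0, 0, 0, 0, 0.03]])

```text
time: 13.12
tcp_pos: [0.5303, 0.3584, 0.1683]
tool_rot: [[-0.03, 1.0, -0.001], [1.0, 0.03, -0.001], [-0.001, -0.001, -1.0]]
wrist_force: [-0.1, 0.4, -1.7]
finger_gap: 0.0365
finger_force: 30.0
```

```bash
python3 - <<'E'
from h import *
go(.5325,.3595,.033,91.3)
d=cap('wrist','w4.png'); print(proj(d,[.5325,.4275,.085]),proj(d,[.5325,.3595,.022]))
E
```

```text
t 13.125 tcp [0.5303 0.3584 0.1683] yaw 91.72 gap 0.0365
tool shift [0.0012 0.0024 0.1353] roll 0.4
[283.08658299 130.46036962] [279.86023626 199.89883456]
```

View pics/w4.png

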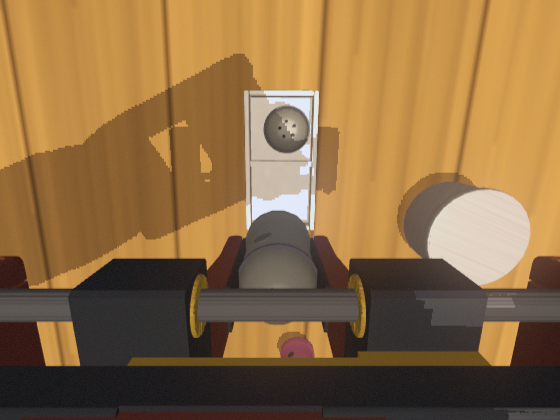

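Shaker A stands upright in its bay at (287,130), and the divider is at row 160. The near bay's centre is at about (281,194), so I'll nudge forward a few mm and lower.

Emit:
jog_arm(motion=[[0.0035, 0.0035, 0.02, 0, 0.03], [0, 0, 0.04, 0, 0.03], [0, 0, 0.04, 0, 0.03], [0, 0, 0.02, 0, 0.03], [0, 0, 0.009, 0, 0.03], [0, 0, 0, 0, 0.03], [0, 0, 0, 0, 0.03]])

```text
time: 14.05
tcp_pos: [0.5351, 0.3629, 0.0415]
tool_rot: [[-0.027, 1.0, 0.002], [1.0, 0.027, 0.001], [0.001, 0.002, -1.0]]
wrist_force: [0.3, 1.0, -1.5]
finger_gap: 0.0363
finger_force: 30.0
```

Emit:
jog_arm(motion=[[0, 0, 0.0015, 0, 0.03], [0, 0, 0.0015, 0, 0.03], [0, 0, 0.001, 0, 0.03], [0, 0, 0, 0, 0.03]])

```text
time: 14.55
tcp_pos: [0.5341, 0.3623, 0.0361]
tool_rot: [[-0.027, 1.0, -0.0], [1.0, 0.027, -0.0], [-0.0, -0.0, -1.0]]
wrist_force: [-0.1, 0.1, -2.5]
finger_gap: 0.0362
finger_force: 30.0
```

Emit:
jog_arm(motion=[[0, 0, 0.001, 0, 0.03], [0, 0, 0.001, 0, 0.03], [0, 0, 0, 0, 0.03], [0, 0, 0, 0, 0.03]])

```text
time: 15.05
tcp_pos: [0.5343, 0.3624, 0.0348]
tool_rot: [[-0.027, 1.0, 0.0], [1.0, 0.027, 0.0], [0.0, 0.0, -1.0]]
wrist_force: [-2.2, -1.4, 5.1]
finger_gap: 0.0363
finger_force: 30.0
```

Contact. Releasing.

Emit:
jog_arm(motion=[[0, 0, 0, 0, 0.045], [0, 0, 0, 0, 0.06], [0, 0, 0, 0, 0.065], [0, 0, -0.02, 0, 0.065], [0, 0, -0.04, 0, 0.065], [0, 0, -0.05, 0, 0.065], [0, 0, -0.04, 0, 0.065], [0, 0, -0.04, 0, 0.07]])

```text
time: 16.05
tcp_pos: [0.5343, 0.3624, 0.2273]
tool_rot: [[-0.027, 1.0, 0.002], [1.0, 0.027, 0.001], [0.001, 0.002, -1.0]]
wrist_force: [0.9, 0.2, 0.3]
finger_gap: 0.0689
finger_force: 0.0
```

```bash
python3 - <<'E'
from h import *
go(.499,-.0175,.23)
E
```

```text
t 16.05 tcp [0.5343 0.3624 0.2273] yaw 91.53 gap 0.0689
tool shift [-0.3788 -0.0454 -0.0031] roll None
```

Emit:
jog_arm(motion=[[-0.053, -0.006, 0, 0, 0.075], [-0.054, -0.007, 0, 0, 0.075], [-0.055, -0.007, 0, 0, 0.075], [-0.055, -0.007, 0, 0, 0.075], [-0.055, -0.006, 0, 0, 0.075], [-0.055, -0.006, 0, 0, 0.075], [-0.052, -0.006, 0, 0, 0.075], [0, 0, 0, 0, 0.075]])

```text
time: 17.05
tcp_pos: [0.4992, -0.0206, 0.2256]
tool_rot: [[-0.022, 1.0, 0.002], [1.0, 0.022, -0.0], [-0.001, 0.002, -1.0]]
wrist_force: [-0.3, -0.4, -0.2]
finger_gap: 0.0748
finger_force: 0.0
```

Emit:
jog_arm(motion=[[0, 0, 0, 0, 0.075]])

```text
time: 17.18
tcp_pos: [0.4996, -0.0177, 0.2251]
tool_rot: [[-0.026, 1.0, 0.001], [1.0, 0.026, 0.0], [0.0, 0.001, -1.0]]
wrist_force: [0.3, -0.7, -0.0]
finger_gap: 0.0749
finger_force: 0.0
```

```bash
python3 - <<'E'
from h import *
go(.499,-.0175,.055)
d=cap('wrist','w5.png'); print(proj(d,[.499,-.0175,.1]),proj(d,[.499,-.0175,0]),proj(d,[.4265,.197,.022]))
E
```

```text
t 17.175 tcp [ 0.4996 -0.0177  0.2251] yaw 91.48 gap 0.0749
tool shift [ 1.000e-04 -8.000e-04  1.701e-01] roll None
[276.73529621 205.45614724] [276.8173096  188.11756394] [212.02035059 -14.28374417]
```

View pics/w5.png

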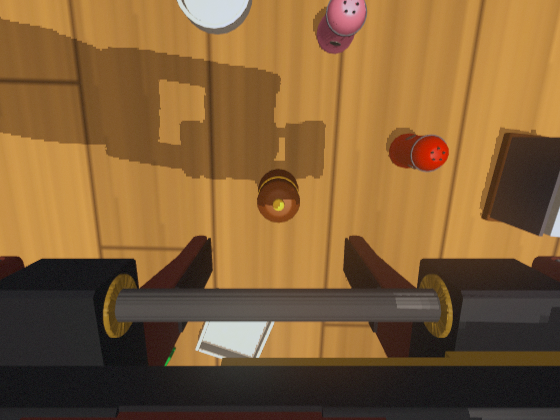

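The mill's knob is at (279,205), against a predicted (277,205), so the tool is already centred. I'll lower so the pads meet the straight head.

Emit:
jog_arm(motion=[[0, 0, 0.04, 0, 0.075], [0, 0, 0.05, 0, 0.075], [0, 0, 0.05, 0, 0.075], [0, 0, 0.022, 0, 0.075], [0, 0, 0.008, 0, 0.075], [0, 0, 0, 0, 0.075], [0, 0, 0, 0, 0.035], [0, 0, 0, 0, 0.035]])

```text
time: 18.23
tcp_pos: [0.5001, -0.0177, 0.0552]
tool_rot: [[-0.027, 1.0, 0.002], [1.0, 0.027, -0.0], [-0.0, 0.002, -1.0]]
wrist_force: [-0.2, 0.3, 0.2]
finger_gap: 0.0584
finger_force: 0.0
```

Emit:
jog_arm(motion=[[0, 0, 0, 0, 0.035], [0, 0, 0, 0, 0.035], [0, 0, -0.01, 0, 0.035], [0, 0, -0.03, 0, 0.035], [0, 0, -0.05, 0, 0.035], [0, 0, -0.04, 0, 0.035], [0, 0, 0, 0, 0.035]])

```text
time: 19.1
tcp_pos: [0.5013, -0.0179, 0.1874]
tool_rot: [[-0.027, 1.0, 0.006], [1.0, 0.027, -0.0], [-0.001, 0.006, -1.0]]
wrist_force: [0.1, -0.8, -1.8]
finger_gap: 0.0427
finger_force: 30.0
```

```bash
python3 - <<'E'
from h import *
go(.4265,.175,.185)
E
```

```text
t 19.1 tcp [ 0.5013 -0.0179  0.1874] yaw 91.53 gap 0.0427
tool shift [ 0.1948 -0.0696  0.0019] roll None
```

Emit:
jog_arm(motion=[[0.048, -0.017, 0, 0, 0.035], [0.049, -0.017, 0, 0, 0.035], [0.049, -0.018, 0, 0, 0.035], [0.049, -0.018, 0, 0, 0.035], [0, 0, 0, 0, 0.035], [0, 0, 0, 0, 0.035]])

```text
time: 19.85
tcp_pos: [0.4236, 0.175, 0.1834]
tool_rot: [[-0.028, 1.0, -0.001], [1.0, 0.028, -0.001], [-0.001, -0.002, -1.0]]
wrist_force: [0.0, 0.3, -1.2]
finger_gap: 0.0427
finger_force: 30.0
```

```bash
python3 - <<'E'
from h import *
go(.4265,.197,.06)
d=cap('wrist','w6.png'); print(proj(d,[.4265,.197,.022]))
E
```

```text
t 19.85 tcp [0.4236 0.175  0.1834] yaw 91.59 gap 0.0427
tool shift [0.022  0.0037 0.1233] roll None
[281.12799117 177.66773506]
```

View pics/w6.png

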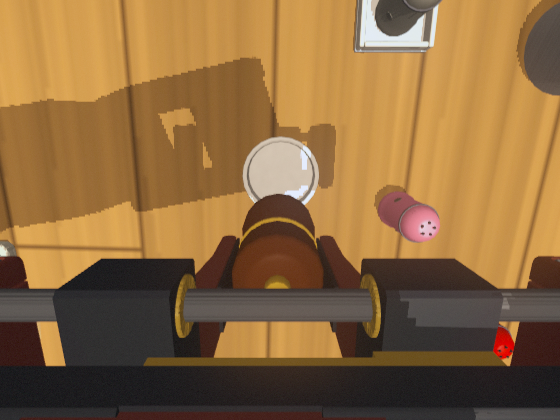

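The round tray's outline spans columns 243–319 with its top at row 137, so its centre is at (281,175). That is 2–3 mm past the prediction. I'll shift and lower.

Emit:
jog_arm(motion=[[0.0125, 0.002, 0, 0, 0.035], [0.012, 0.0015, 0.01, 0, 0.035], [0, 0, 0.04, 0, 0.035], [0, 0, 0.04, 0, 0.035], [0, 0, 0.02, 0, 0.035], [0, 0, 0.009, 0, 0.035], [0, 0, 0, 0, 0.035], [0, 0, 0, 0, 0.035]])

```text
time: 20.9
tcp_pos: [0.4276, 0.2002, 0.0658]
tool_rot: [[-0.027, 1.0, 0.001], [1.0, 0.027, 0.001], [0.001, 0.001, -1.0]]
wrist_force: [1.2, -0.8, -1.1]
finger_gap: 0.0432
finger_force: 30.0
```

Emit:
jog_arm(motion=[[0, 0, 0.0015, 0, 0.035], [0, 0, 0.0015, 0, 0.035], [0, 0, 0.001, 0, 0.035], [0, 0, 0, 0, 0.035], [0, 0, 0, 0, 0.035]])

```text
time: 21.52
tcp_pos: [0.427, 0.1999, 0.0612]
tool_rot: [[-0.027, 1.0, 0.0], [1.0, 0.027, 0.0], [0.0, 0.0, -1.0]]
wrist_force: [-0.5, -0.7, -1.7]
finger_gap: 0.0429
finger_force: 30.0
```

Emit:
jog_arm(motion=[[0, 0, 0.001, 0, 0.035], [0, 0, 0.001, 0, 0.035], [0, 0, 0, 0, 0.035], [0, 0, 0, 0, 0.035]])

```text
time: 22.02
tcp_pos: [0.4271, 0.2, 0.0596]
tool_rot: [[-0.027, 1.0, 0.0], [1.0, 0.027, 0.0], [0.0, 0.0, -1.0]]
wrist_force: [-1.6, 0.4, 6.1]
finger_gap: 0.043
finger_force: 30.0
```

Emit:
jog_arm(motion=[[0, 0, 0, 0, 0.05], [0, 0, 0, 0, 0.065], [0, 0, 0, 0, 0.075], [0, 0, -0.02, 0, 0.075], [0, 0, -0.04, 0, 0.0878], [0, 0, -0.05, 0, 0.0878], [0, 0, -0.04, 0, 0.0878], [0, 0, -0.015, 0, 0.0878]])

```text
time: 23.02
tcp_pos: [0.428, 0.2003, 0.2263]
tool_rot: [[-0.027, 1.0, 0.004], [1.0, 0.027, 0.002], [0.001, 0.004, -1.0]]
wrist_force: [0.2, -0.3, -0.9]
finger_gap: 0.0879
finger_force: 0.0
```

```bash
python3 - <<'E'
from h import *
go(.6245,-.1415,.22)
E
```

```text
t 23.025 tcp [0.428  0.2003 0.2263] yaw 91.53 gap 0.0879
tool shift [-0.347   0.1873  0.0065] roll None
```

Emit:
jog_arm(motion=[[-0.049, 0.026, 0, 0, 0.0878], [-0.049, 0.027, 0, 0, 0.0878], [-0.05, 0.027, 0, 0, 0.0878], [-0.05, 0.027, 0, 0, 0.0878], [-0.05, 0.027, 0, 0, 0.0878], [-0.05, 0.027, 0, 0, 0.0878], [-0.049, 0.026, 0, 0, 0.0878], [0, 0, 0, 0, 0.0878]])

```text
time: 24.02
tcp_pos: [0.6239, -0.145, 0.2222]
tool_rot: [[-0.023, 1.0, -0.001], [1.0, 0.023, -0.0], [-0.0, -0.001, -1.0]]
wrist_force: [-0.9, -0.6, -0.4]
finger_gap: 0.0878
finger_force: 0.0
```

Emit:
jog_arm(motion=[[0, 0, 0, 0, 0.0878]])

```text
time: 24.15
tcp_pos: [0.622, -0.1415, 0.2225]
tool_rot: [[-0.026, 1.0, -0.003], [1.0, 0.026, 0.001], [0.001, -0.003, -1.0]]
wrist_force: [-0.4, -0.8, 0.3]
finger_gap: 0.0877
finger_force: 0.0
```

```bash
python3 - <<'E'
from h import *
go(.6245,-.1415,.03)
d=cap('wrist','w7.png'); print(proj(d,[.6245,-.1415,.078]),proj(d,[.6245,-.1415,0]))
E
```

```text
t 24.15 tcp [ 0.622  -0.1415  0.2225] yaw 91.5 gap 0.0877
tool shift [-0.0003  0.003   0.1925] roll None
[280.32199815 201.63425521] [279.94535014 188.82816258]
```

View pics/w7.png

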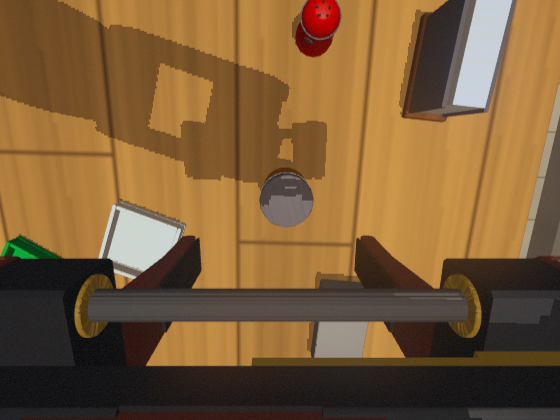

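The lid is centred at (286,200), against a predicted (280,202). The jar is about 6 mm further along the tool's y, so I'll correct that and go down.

Emit:
jog_arm(motion=[[0.001, 0.009, 0, 0, 0.0878], [0, 0, 0.04, 0, 0.0878], [0, 0, 0.05, 0, 0.0878], [0, 0, 0.05, 0, 0.0878], [0, 0, 0.035, 0, 0.0878], [0, 0, 0.014, 0, 0.0878], [0, 0, 0.003, 0, 0.0878], [0, 0, 0, 0, 0.045]])

```text
time: 25.2
tcp_pos: [0.6333, -0.1407, 0.0335]
tool_rot: [[-0.027, 1.0, 0.002], [1.0, 0.027, -0.001], [-0.001, 0.002, -1.0]]
wrist_force: [0.7, 1.4, -0.9]
finger_gap: 0.0812
finger_force: 0.0
```

Emit:
jog_arm(motion=[[0, 0, 0, 0, 0.045], [0, 0, 0, 0, 0.045], [0, 0, 0, 0, 0.045], [0, 0, -0.01, 0, 0.045], [0, 0, -0.03, 0, 0.045], [0, 0, -0.05, 0, 0.045], [0, 0, -0.04, 0, 0.045], [0, 0, 0, 0, 0.045]])

```text
time: 26.2
tcp_pos: [0.6345, -0.1412, 0.1659]
tool_rot: [[-0.027, 1.0, 0.007], [1.0, 0.027, -0.002], [-0.002, 0.007, -1.0]]
wrist_force: [-0.5, 0.5, -2.6]
finger_gap: 0.0551
finger_force: 30.0
```

```bash
python3 - <<'E'
from h import *
go(.4467,-.241,.16)
E
```

```text
t 26.2 tcp [ 0.6345 -0.1412  0.1659] yaw 91.53 gap 0.0551
tool shift [-0.0947 -0.1904  0.0048] roll None
```

Emit:
jog_arm(motion=[[-0.023, -0.046, 0, 0, 0.045], [-0.024, -0.048, 0, 0, 0.045], [-0.024, -0.048, 0, 0, 0.045], [-0.024, -0.048, 0, 0, 0.045], [0, 0, 0, 0, 0.045], [0, 0, 0, 0, 0.045]])

```text
time: 26.95
tcp_pos: [0.4446, -0.2407, 0.1614]
tool_rot: [[-0.026, 1.0, -0.001], [1.0, 0.026, 0.001], [0.001, -0.001, -1.0]]
wrist_force: [0.4, -0.4, -2.8]
finger_gap: 0.0555
finger_force: 30.0
```

```bash
python3 - <<'E'
from h import *
go(.4467,-.2191,.037)
d=cap('wrist','w8.png'); print(proj(d,[.4467,-.2191,.022]))
for x,y in((.5016,-.1947),(.4748,-.2758),(.3918,-.2464),(.4191,-.1634)): print(proj(d,[x,y,.022]))
E
```

```text
t 26.95 tcp [ 0.4446 -0.2407  0.1614] yaw 91.48 gap 0.0555
tool shift [0.0215 0.0027 0.1244] roll None
[280.25324001 181.23840385]
[337.46753735 157.65654719]
[305.93830953 236.43035644]
[225.15266439 206.77295782]
[252.64646069 121.90718202]
```

View pics/w8.png

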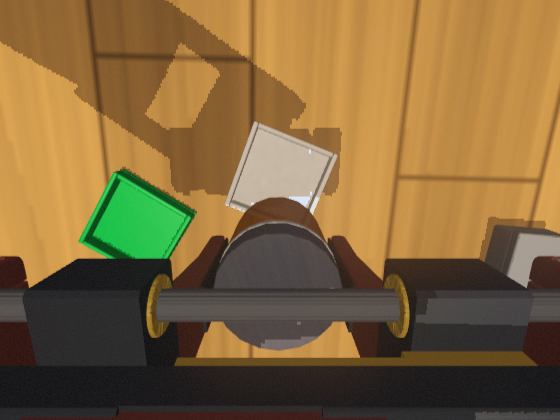

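The square white tray's corners are at (255,121), (337,155) and (227,206), so its centre is at (282,180), within 2 mm of the estimate. I'll shift and lower.

Emit:
jog_arm(motion=[[0.011, 0.002, 0, 0, 0.045], [0.0115, 0.002, 0.01, 0, 0.045], [0, 0, 0.04, 0, 0.045], [0, 0, 0.04, 0, 0.045], [0, 0, 0.02, 0, 0.045], [0, 0, 0.008, 0, 0.045], [0, 0, 0, 0, 0.045], [0, 0, 0, 0, 0.045]])

```text
time: 28.0
tcp_pos: [0.4489, -0.2183, 0.0449]
tool_rot: [[-0.027, 1.0, 0.001], [1.0, 0.027, -0.001], [-0.001, 0.001, -1.0]]
wrist_force: [-0.3, 0.6, -2.1]
finger_gap: 0.0553
finger_force: 30.0
```

Emit:
jog_arm(motion=[[0, 0, 0.0015, 0, 0.045], [0, 0, 0.0015, 0, 0.045], [0, 0, 0.001, 0, 0.045], [0, 0, 0, 0, 0.045], [0, 0, 0, 0, 0.045]])

```text
time: 28.62
tcp_pos: [0.4482, -0.2182, 0.0402]
tool_rot: [[-0.027, 1.0, 0.0], [1.0, 0.027, -0.0], [-0.0, 0.0, -1.0]]
wrist_force: [-0.1, 1.2, -3.2]
finger_gap: 0.0557
finger_force: 30.0
```

Emit:
jog_arm(motion=[[0, 0, 0.0015, 0, 0.045], [0, 0, 0.001, 0, 0.045], [0, 0, 0.001, 0, 0.045], [0, 0, 0, 0, 0.045], [0, 0, 0, 0, 0.045]])

```text
time: 29.25
tcp_pos: [0.4482, -0.2182, 0.0378]
tool_rot: [[-0.027, 1.0, 0.0], [1.0, 0.027, -0.0], [-0.0, 0.0, -1.0]]
wrist_force: [-4.2, 1.9, 15.4]
finger_gap: 0.0554
finger_force: 30.0
```

Contact. I'll release, go up and look over the whole scene.

Emit:
jog_arm(motion=[[0, 0, -0.001, 0, 0.065], [0, 0, 0, 0, 0.08], [0, 0, 0, 0, 0.0878], [0, 0, -0.02, 0, 0.0878], [0, 0, -0.04, 0, 0.0878], [0, 0, -0.05, 0, 0.0878], [0, 0, -0.05, 0, 0.0878], [0, 0, -0.03, 0, 0.0878]])

```text
time: 30.25
tcp_pos: [0.4488, -0.2185, 0.2301]
tool_rot: [[-0.027, 1.0, 0.002], [1.0, 0.027, -0.001], [-0.001, 0.002, -1.0]]
wrist_force: [0.2, 0.1, -0.7]
finger_gap: 0.088
finger_force: 0.0
```

Emit:
jog_arm(motion=[[-0.05, 0, 0, 0, 0.0878], [-0.05, 0, 0, 0, 0.0878], [-0.05, 0, 0, 0, 0.0878], [-0.05, 0, 0, 0, 0.0878], [0, 0, 0, 0, 0.0878], [0, 0, 0, 0, 0.0878]])

```text
time: 31.0
tcp_pos: [0.4531, -0.4174, 0.227]
tool_rot: [[-0.026, 1.0, -0.001], [1.0, 0.026, 0.001], [0.001, -0.001, -1.0]]
wrist_force: [0.1, 0.3, -0.8]
finger_gap: 0.0876
finger_force: 0.0
```

```bash
python3 - <<'E'
from h import *
d=cap('scene','end.png')
a=cv2.resize(d['image'][130:310,90:490],None,fx=2,fy=2,interpolation=cv2.INTER_CUBIC); cv2.imwrite('pics/endc.png',a[:,:,::-1])
E
```

```text
(no output)
```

View pics/endc.png

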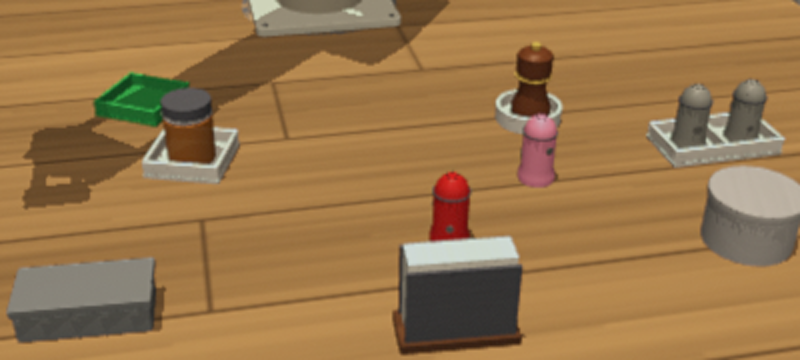

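The final view shows everything upright in its tray: the jar at (190,130), the mill at (533,85), and the shakers at (693,115) and (747,110). The tin, napkin holder, grey box and decoys are undisturbed.

```bash
python3 -c "
from cell import manip
print(manip.close_job())"
```

```text
the job is handed in; nothing more can be done
None
```

The job is handed in: both pewter shakers, the mill and the jar stand upright in their trays, nothing else in view was moved, and the last move ended at 31 s of the 112 s allowed.

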